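# Shoot the incubator's safety bolt

## Task

Two small incubators stand on the lab bench and one of them is not locked: its slide bolt is drawn back out of its keeper. On that one, press the long spring catch plate down with one fingertip and keep it held down the whole way while the other fingertip pushes the bolt's upright tab until the bolt is fully home in its keeper; only then let the catch spring back up and move clear. Do not work the bolt or catch of the locked incubator, and leave everything else standing where it is.

Things in the scene. Friction and masses are not known exactly. Their poses are not given: they have to be found in the camera images.
- incubator: The one NOT locked. White benchtop incubator with grey lid, 190 (own x) x 220 (own y) x 100 mm, fixed; the lid's top is 100 mm above the bench. Origin: centre of underside, z up; its front with the black display looks to own -x. On the lid a flat slide bolt lies along own y (axis at own x = -45 mm); beside it at own x = 12 mm the long catch plate. 
- bolt_tab (a point): Centre of the bolt's upright push tab, a steel plate 26 mm (own x) x 10 mm thick (own y), from 8 to 40 mm above the lid; this point is 24 mm above it. Its centre line is 57 mm in own x from the catch plate's. Push it on its face away from the keeper, towards own +y (about 2 N friction). The bolt bar is 14 mm wide, top 8 mm above the lid, its side teeth 10 mm.
- catch_top (a point): Centre of the upper face of the catch plate: aluminium, 28 mm (own x) x 110 mm (own y, parallel to the bolt), pressed straight down anywhere along it. Face 24 mm above the lid when up, 15 mm when fully down: a fingertip there stays 5 mm above the bolt bar and its teeth. Lies at own x = 12, y = -40 mm.
- bolt (a joint): Bolt slide in m towards own +y: 0 to 0.004 = drawn back as found (tab at own y -45 to -41 mm), 0.045 = end stop, fully home (tab at own y 0). The catch's tooth stands between bolt teeth 14 mm apart and blocks it anywhere unless held down. When home, the catch can spring fully up behind the last tooth, leaving 4 mm of play.
- catch (a joint): Catch travel in m, downwards: 0 = up, 0.009 = fully down on its stop; its tooth clears the bolt beyond 0.005. Spring: about 2 N at the start, 6.5 N fully down; it rises by itself when let go, unless a bolt tooth stands over it.
- locked_incubator: This is the one already locked, bolt home in its keeper: to be left alone. Same model, sizes and axes as incubator.
- locked_bolt_tab (a point): push tab of the locked incubator, same shape as the other
- locked_catch_top (a point): catch plate of the locked incubator, same shape as the other
- locked_bolt (a joint): bolt slide of the locked incubator, m: 0.045 = home, as found; same mechanism
- locked_catch (a joint): catch travel of the locked incubator, m: 0 = up, as found; same mechanism
- keeper (a point): Keeper on the unlocked incubator's white side strip, own y = 86 mm, that takes the bolt's end: a steel bridge 26 x 16 mm standing 13 mm above the lid (as do two guide staples at own y 26 and 58 mm); this point is on its top.
- tub_a: small clear lidded sample tub, 38 mm across, 32 mm high, loose on the lid of the unlocked incubator near own x = 68, y = 45 mm; a bystander; origin at the centre of its underside
- tub_b: the same kind of tub, loose on the lid of the locked incubator, same place; a bystander; origin at the centre of its underside
- beaker: glass beaker, 72 mm across, 90 mm high, loose on the bench beyond the incubators; a bystander; origin at the centre of its underside
- food_tray: open white food tray, 100 x 100 x 28 mm, loose on the bench near the robot; a bystander; origin at the centre of its underside
- wash_bottle: white bottle, 64 mm across, 150 mm high, loose on the bench at the left (+y); a bystander; origin at the centre of its underside
- sample_jar: glass jar with grey cap, 60 mm across, 75 mm high, loose on the bench at the right (-y); a bystander; origin at the centre of its underside
- spoon: steel spoon, 170 mm long, lying on the bench near the robot; a bystander; origin at the centre of its underside

How it is judged:
By the outcome, as a careful person would: the job done as asked, in the order asked, and still so for the second after the job is handed in, with the robot touching nothing.
It also fails if it takes over 40 s, if anything falls off the work surface, if the arm or the gripper's body presses on something with over 40 N, if the wrist force passes 120 N, or if a joint passes its speed limit or range.

## Robot

A 6-joint arm with a two-finger parallel gripper is mounted at the origin on the work surface. World frame = base frame: x ahead of the robot, y to its left, z up, the work surface at z = 0. Lengths are in m, angles in rad, forces in N, time in s.
With the tool pointing down it reaches from about 0.3 to 0.75 m from the base axis. Payload 8.5 kg.
Tool frame: the origin (TCP) lies between the finger pads; the fingertips stand manip.tip_reach ahead of it and the grasp point (between the pads) lies 5 mm behind it (manip.tip_reach is the distance from the TCP to the fingertips, in m); z points along the fingers, y is the line along which they close (so a half turn about z gives the same grasp; the last joint's range is limited). The gripper opens to 85 mm and grips with 20 to 120 N. Pads are 22 mm wide; open, the fingers measure 114 mm over their backs; the gripper's body (76 mm by 85 mm) begins 54 mm behind the grasp point. The pads swing forward as they close: fully open they stand 13 mm farther back than shut.
Start: joints at [0.98, 0.381, 1.297, -0, 1.464, -0.215], TCP at [0.202, 0.512, 0.245] pointing down, gripper open.
Joint ranges: [-3.11, 3.11], [-0.89, 2.33], [0.22, 2.48], [-1.42, 4.56], [0.17, 2.85], [-2.88, 2.88]. Speed limits (rad/s): [2.39, 2.39, 3.14, 3.14, 3.14, 3.14].

## Interface

Orientations are given as a unit quaternion [w, x, y, z].
In Python, from workcell import manip, capture gives the robot as it stands.
- The arm moves only by the tool servo_tool, never from a script. Its argument "increments" is a list of rows, each an object with "slide": the shift along the tool's x, y, z in cm, a list of three; "roll": the turn about the tool's z in rad; "claw": the closure in counts, from 0 (fully open) to 255 (shut). A call has 1 to 8 rows; each row shifts and turns the commanded pose from where the row before left it, along the tool's axes as they then stand; what a row does not reach is not made up. A row lasts 1/10 s, in which the tool goes at most 50 mm and 8.59 degrees, less where a joint would pass 70% of its speed; a pose out of reach is approached as far as the arm can. A call with a gripper value outside its range is refused whole. The fingers move at their own pace and stop on an object; the grip force is fixed at half the most. Time passes only in rows, so rows that do not move let the fingers close. It gives the time, the measured TCP pose, the force, the opening and the grip force at its end, in the units of the state.
- manip.get_obs(): the state, without advancing time (a new reading comes with each control period).
- capture(name): name is "scene" or "top"; returns a dict with "img" (384x512x3 uint8, red, green, blue), "fx", "fy", "cx", "cy" (pixels), "T" (4x4, takes a point from camera to world coordinates). Camera axes: x right, y down, z forward; pixel columns grow to the right and rows downward; lengths in m; the calibration is good to about 2 mm. A picture is of the moment at which its call begins. There is no depth.
- manip.hand_in(): hands the job in; it is judged then, once.
The state is a dict: "time": time; "joint_pos": joint angles; "qvel": joint speeds; "effort": joint torques, N m; "eef_pos": TCP position; "tool_rot": TCP orientation; "force": force on the tool from outside, world axes, zero at the start; "torque": the same for the moment, N m; "grip_width": finger opening in m; "grip_force": force on a finger pad.
Only numpy, scipy, OpenCV 4.12 (cv2) and the standard library are available. Lean on these libraries where they do the work, as an engineer would, in place of code of your own. Each camera call takes 0.05 s, during which the arm holds its last target. There are 200 camera calls.

## Working session

There is one attempt and no reset: what is moved stays moved. The work goes in short steps, Python scripts to look and compute and a tool call to move; the robot and the scene stay as the last step left them, time stands still between calls to the robot, and variables do not carry over. Pictures are saved under pics/ and viewed, at most 10 in all, crops included, and the job is handed in when it is done.

Besides the shell and the picture viewer there is one more tool, called after ">>>" by a JSON object that holds its "op" and its "data", one argument or row to a line. servo_tool: Moves the arm, as the interface text tells. Its arguments: {"type":"object","properties":{"increments":{"type":"array"}},"required":["increments"]}

```bash
mkdir -p pics; ls; python3 - <<'E'
from workcell import manip, capture
import cv2,numpy as np,json
o=manip.get_obs();print({k:np.round(v,3).tolist() for k,v in o.items()},manip.tip_reach)
for n in("scene","top"):
    c=capture(n);np.savez(f"{n}0.npz",**c);cv2.imwrite(f"pics/{n}0.png",cv2.resize(c["img"][:,:,::-1],(800,600),interpolation=cv2.INTER_CUBIC));print(n,c["fx"],c["fy"],c["cx"],c["cy"],np.round(c["T"],3).tolist())
E
```

```text
pics
{'time': 0.0, 'joint_pos': [0.98, 0.381, 1.298, -0.0, 1.464, -0.215], 'qvel': [0.0, 0.0, -0.0, -0.0, -0.001, 0.001], 'effort': [-0.002, -44.847, -23.128, -0.0, 0.005, -0.0], 'eef_pos': [0.202, 0.511, 0.245], 'tool_rot': [-0.0, 0.187, 0.982, -0.001], 'force': [0.238, 0.655, -0.649], 'torque': [0.001, 0.041, 0.025], 'grip_force': 0.0, 'grip_width': 0.085} 0.014
scene 382.03827440669926 382.03827440669926 259.94255221516664 194.0826209855764 [[-0.876, 0.389, -0.287, 0.858], [0.483, 0.716, -0.504, 0.53], [0.009, -0.58, -0.814, 0.963], [0.0, 0.0, 0.0, 1.0]]
top 415.17661205049006 415.17661205049006 259.7646100019201 192.0416092344864 [[-0.012, -0.99, 0.14, 0.386], [-1.0, 0.015, 0.022, -0.002], [-0.024, -0.139, -0.99, 1.213], [0.0, 0.0, 0.0, 1.0]]
```

View pics/scene0.png

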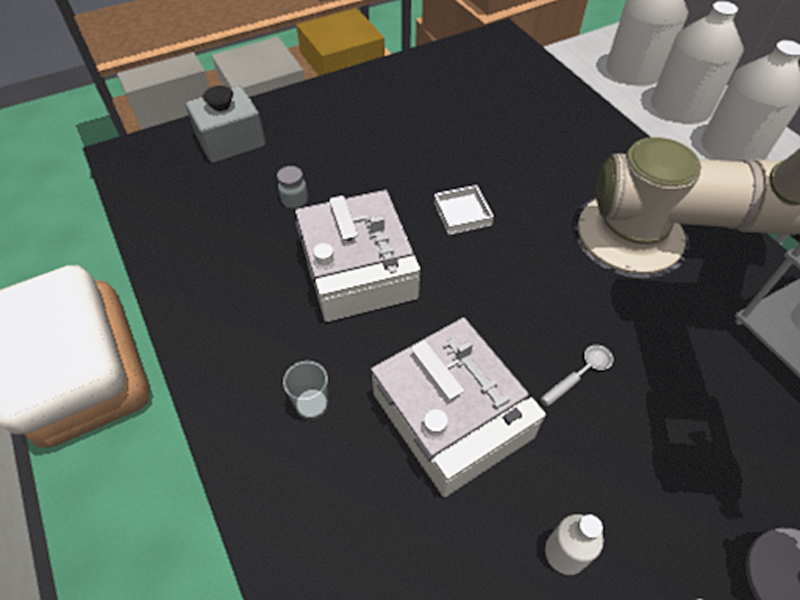

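View pics/top0.png

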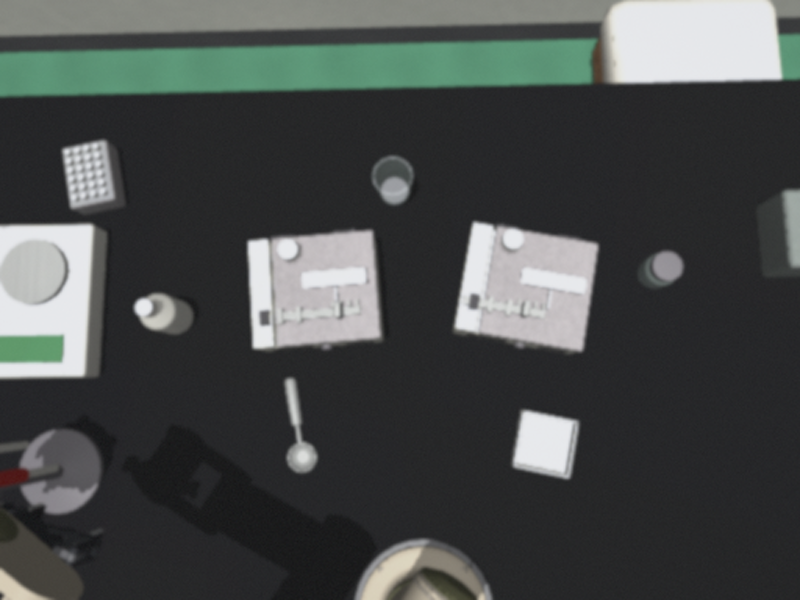

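The left (+y) incubator, near (315,290) in the top view, is the unlocked one. Its tab-to-keeper gap is about 75 px, against about 53 px on the right one, and its keeper is empty. I'll enlarge both views to measure it.

```bash
python3 - <<'E'
import cv2,numpy as np
t=np.load("top0.npz")["img"][:,:,::-1]; s=np.load("scene0.npz")["img"][:,:,::-1]
# top crop cols 150-255 rows 140-230 ; scene crop 230-355 , 195-320
a=cv2.resize(t[142:229,152:252],None,fx=8,fy=8 if 0 else 6.8,interpolation=cv2.INTER_CUBIC)
a=cv2.resize(t[142:226,152:252],(800,672-0))[:600] if 0 else cv2.resize(t[144:228,152:256],(728,588),interpolation=cv2.INTER_CUBIC)
b=cv2.resize(s[200:320,230:355],(625,600),interpolation=cv2.INTER_CUBIC)
cv2.imwrite("pics/ct.png",a);cv2.imwrite("pics/cs.png",b)
E
```

```text
(no output)
```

View pics/ct.png

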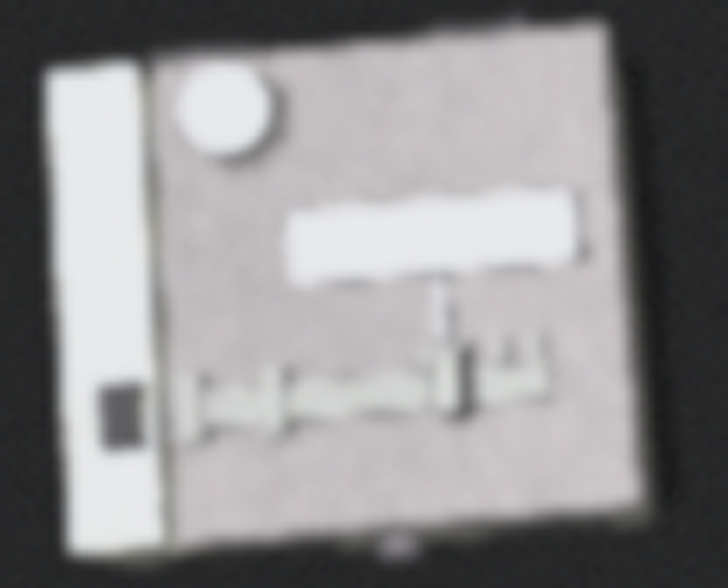

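View pics/cs.png

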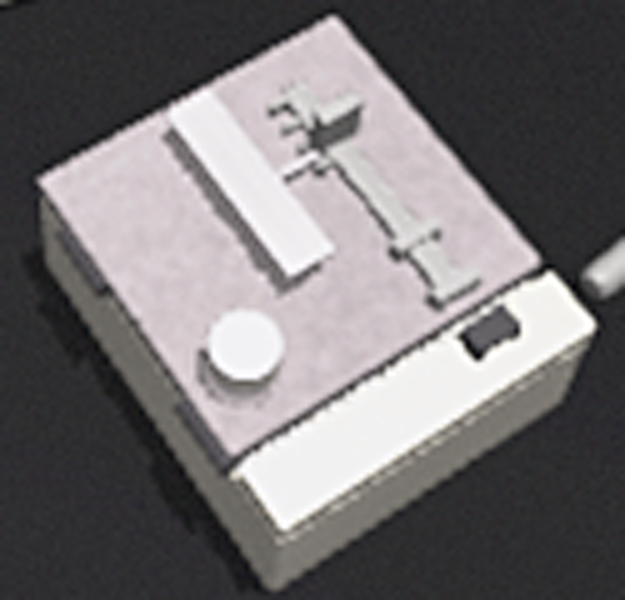

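Top crop: lid corners at (47,70), (68,556), (645,505) and (605,22), and the catch plate spans (288,212) to (577,262). The bolt tab is at about (455,380), and the dark keeper socket at (122,415) is empty. The scene crop agrees. Next I'll fit the incubator pose from both views.

```bash
cat >fit.py <<'E'
import numpy as np,cv2
from scipy.optimize import least_squares
C={n:np.load(f"{n}0.npz") for n in("top","scene")}
def proj(n,P):
    c=C[n];T=c["T"];q=(np.asarray(P)-T[:3,3])@T[:3,:3]
    return np.c_[c["fx"]*q[:,0]/q[:,2]+c["cx"],c["fy"]*q[:,1]/q[:,2]+c["cy"]]
O=np.array([[95,110,100],[-95,110,100],[-95,-110,100],[95,-110,100],[26,15,124],[-2,15,124],[-2,-95,124],[26,-95,124]])/1e3
pt=(np.array([[47,70],[68,556],[645,505],[605,22],[288,212],[292,285],[577,262],[572,188]])+.5)/7-.5+[152,144]
ps=(np.array([[283,530],[597,325],[335,15],[40,183],[288,275],[333,248],[210,88],[168,115]])+.5)/5-.5+[230,200]
def W(p,O):
    c,s=np.cos(p[2]),np.sin(p[2]);O=np.asarray(O)
    return np.c_[p[0]+c*O[:,0]-s*O[:,1],p[1]+s*O[:,0]+c*O[:,1],O[:,2]]
if __name__=="__main__":
    for S in(("top",),("scene",),("top","scene")):
        f=lambda p:np.concatenate([(proj(n,W(p,O))-(pt if n=="top" else ps)).ravel() for n in S])
        r=least_squares(f,[.4,.15,0]);print(S,r.x.round(4),np.abs(r.fun).max(),np.sqrt((r.fun**2).mean()))
    p=r.x; print(r.fun.reshape(-1,2).round(1).tolist())
    print(W(p,np.array([[-45,-45,124],[-45,-41,124],[12,-40,124],[68,45,100]])/1e3).round(4))
    for z in(-45,-41):
        P=W(p,np.array([[-58,z-5,140],[-32,z-5,140],[-32,z+5,140],[-58,z+5,140]])/1e3)
        print(((proj("top",P)-[152,144]+.5)*7-.5).round(),((proj("scene",P)-[230,200]+.5)*5-.5).round())
E
python3 fit.py
```

```text
('top',) [0.5662 0.1845 0.0705] 0.598014094367926 0.2863515958670312
('scene',) [0.5659 0.1835 0.0725] 0.8751211820208198 0.4147916940672077
('top', 'scene') [0.566  0.184  0.0716] 0.7412127760218823 0.38258911548205726
[[0.3, 0.4], [0.7, -0.3], [-0.4, 0.0], [-0.0, 0.3], [0.0, 0.1], [0.1, -0.0], [0.4, -0.3], [0.4, -0.0], [0.1, 0.6], [0.4, 0.3], [-0.1, -0.0], [-0.7, -0.7], [0.3, 0.6], [0.7, 0.4], [0.1, 0.2], [-0.5, -0.2]]
[[0.5244 0.1359 0.124 ]
 [0.5241 0.1399 0.124 ]
 [0.5809 0.1449 0.124 ]
 [0.6307 0.2337 0.1   ]]
[[467. 411.]
 [463. 342.]
 [436. 344.]
 [441. 413.]] [[353.  85.]
 [311. 109.]
 [323. 123.]
 [364.  99.]]
[[457. 412.]
 [452. 343.]
 [425. 345.]
 [430. 414.]] [[357.  91.]
 [316. 115.]
 [327. 129.]
 [369. 105.]]
```

Residuals are at most 0.7 px, and the predicted tab position matches both crops, so the pose is (0.566, 0.184) with yaw 0.072. The plan is to point tool x along own +y and tool y along own +x, with the pads about 43 mm apart so they straddle the catch and tab lines. First I'll turn and preset the gripper.

>>> {"op": "servo_tool", "data": {
  "increments": [
    {"slide":[0,0,0],"roll":0.14,"claw":110},
    {"slide":[0,0,0],"roll":0.14,"claw":110},
    {"slide":[0,0,0],"roll":0.14,"claw":110},
    {"slide":[0,0,0],"roll":0.14,"claw":110},
    {"slide":[0,0,0],"roll":0.14,"claw":110},
    {"slide":[0,0,0],"roll":0.14,"claw":110},
    {"slide":[0,0,0],"roll":0.14,"claw":110},
    {"slide":[0,0,0],"roll":0.14,"claw":110}
  ]
}}

```text
time: 0.9
eef_pos: [0.2018, 0.5115, 0.2449]
tool_rot: [0.0, 0.682, 0.731, -0.0]
force: [0.2, 0.4, -0.2]
grip_width: 0.0485
grip_force: 0.0
```

```bash
cat >rel.py <<'E'
import numpy as np
from workcell import manip
from scipy.spatial.transform import Rotation as R
o=manip.get_obs();q=np.array(o["tool_rot"]);Rm=R.from_quat(q[[1,2,3,0]]).as_matrix()
p=np.array([.566,.184]);a=.0716;c,s=np.cos(a),np.sin(a)
d=np.array(o["eef_pos"]);own=np.array([[c,s],[-s,c]])@(d[:2]-p)
print("t",round(o["time"],2),"tcp",d.round(4),"own mm",(own*1e3).round(1),"tip z",round(d[2]-manip.tip_reach,4),"reach",manip.tip_reach,"w",round(o["grip_width"],4),"yaw err",round(np.arctan2(Rm[1,1],Rm[0,1])-a,4),"F",np.round(o["force"],1),"q",np.round(o["joint_pos"],2))
tgt=np.array([c*-.0165-s*-.07,s*-.0165+c*-.07])+p
print("to approach, tool cm",(Rm.T@np.r_[tgt-d[:2],0]*100).round(2), "zdir",Rm[:,2].round(3))
E
python3 rel.py
```

```text
t 0.9 tcp [0.2018 0.5115 0.2449] own mm [-339.9  352.7] tip z 0.2309 reach 0.014 w 0.0485 yaw err -0.0023 F [ 0.2  0.4 -0.2] q [0.98 0.38 1.3  0.   1.46 0.91]
to approach, tool cm [-4.219e+01  3.244e+01  1.000e-02] zdir [-0.001 -0.001 -1.   ]
```

>>> {"op": "servo_tool", "data": {
  "increments": [
    {"slide":[-2.64,2.03,0],"roll":0,"claw":128},
    {"slide":[-2.64,2.03,0],"roll":0,"claw":128},
    {"slide":[-2.64,2.03,0],"roll":0,"claw":128},
    {"slide":[-2.64,2.03,0],"roll":0,"claw":128},
    {"slide":[-2.64,2.03,0],"roll":0,"claw":128},
    {"slide":[-2.64,2.03,0],"roll":0,"claw":128},
    {"slide":[-2.64,2.03,0],"roll":0,"claw":128},
    {"slide":[-2.64,2.03,0],"roll":0,"claw":128}
  ]
}}

```text
time: 1.7
eef_pos: [0.3802, 0.312, 0.2451]
tool_rot: [-0.0, 0.68, 0.733, -0.0]
force: [0.3, 1.3, -0.1]
grip_width: 0.0426
grip_force: 0.0
```

>>> {"op": "servo_tool", "data": {
  "increments": [
    {"slide":[-2.64,2.03,0],"roll":0,"claw":128},
    {"slide":[-2.64,2.03,0],"roll":0,"claw":128},
    {"slide":[-2.64,2.03,0],"roll":0,"claw":128},
    {"slide":[-2.64,2.03,0],"roll":0,"claw":128},
    {"slide":[-2.64,2.03,0],"roll":0,"claw":128},
    {"slide":[-2.64,2.03,0],"roll":0,"claw":128},
    {"slide":[-2.64,2.03,0],"roll":0,"claw":128},
    {"slide":[-2.64,2.03,0],"roll":0,"claw":128}
  ]
}}

```text
time: 2.5
eef_pos: [0.558, 0.1136, 0.245]
tool_rot: [-0.0, 0.68, 0.733, -0.0]
force: [-0.8, 0.3, -0.2]
grip_width: 0.0427
grip_force: 0.0
```

>>> {"op": "servo_tool", "data": {
  "increments": [
    {"slide":[0,0,2],"roll":0,"claw":128},
    {"slide":[0,0,2],"roll":0,"claw":128},
    {"slide":[0,0,2],"roll":0,"claw":128},
    {"slide":[0,0,0],"roll":0,"claw":128},
    {"slide":[0,0,0],"roll":0,"claw":128}
  ]
}}

```text
time: 3.0
eef_pos: [0.5575, 0.1148, 0.1856]
tool_rot: [-0.0, 0.68, 0.733, -0.0]
force: [-0.4, 0.2, 0.6]
grip_width: 0.0426
grip_force: 0.0
```

```bash
python3 rel.py; python3 - <<'E'
from workcell import capture
import cv2
s=capture("scene")["img"][:,:,::-1];t=capture("top")["img"][:,:,::-1]
a=cv2.resize(s[170:290,240:340],(500,600),interpolation=cv2.INTER_CUBIC)
cv2.imwrite("pics/a1.png",a)
E
```

```text
t 3.0 tcp [0.5575 0.1148 0.1856] own mm [-13.5 -68.5] tip z 0.1716 reach 0.014 w 0.0426 yaw err 0.0035 F [-0.4  0.2  0.6] q [-0.    0.46  1.34 -0.    1.34 -0.08]
to approach, tool cm [-0.15 -0.3   0.  ] zdir [-0. -0. -1.]
```

View pics/a1.png

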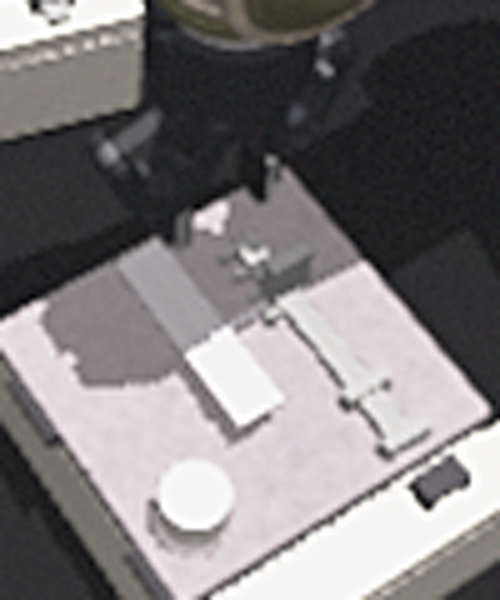

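The fingertips hang at about (183,243) and (262,198) in this crop, behind the tab at (285,262) and above the rear of the catch plate. I'll check those pixels against the projection.

```bash
python3 - <<'E'
from fit import *
for z in(.1716,.1786):
    P=W([.566,.184,.0716],np.array([[-.0135+k*.0285,-.0685+j*.011,z] for k in(1,-1) for j in(-1,1)]))
    print(z,((proj("scene",P)-[240,170]+.5)*5-.5).round().tolist())
E
```

```text
0.1716 [[153.0, 226.0], [178.0, 258.0], [248.0, 174.0], [274.0, 205.0]]
0.1786 [[154.0, 218.0], [179.0, 251.0], [249.0, 166.0], [275.0, 197.0]]
```

>>> {"op": "servo_tool", "data": {
  "increments": [
    {"slide":[-0.15,-0.3,0],"roll":0,"claw":128},
    {"slide":[0,0,1.5],"roll":0,"claw":128},
    {"slide":[0,0,1.5],"roll":0,"claw":128},
    {"slide":[0,0,0],"roll":0,"claw":128},
    {"slide":[0,0,0],"roll":0,"claw":128}
  ]
}}

```text
time: 3.6
eef_pos: [0.5547, 0.113, 0.1561]
tool_rot: [0.0, 0.68, 0.733, 0.0]
force: [0.1, 0.3, 0.2]
grip_width: 0.0425
grip_force: 0.0
```

```bash
python3 rel.py
```

```text
t 3.6 tcp [0.5547 0.113  0.1561] own mm [-16.4 -70. ] tip z 0.1421 reach 0.014 w 0.0425 yaw err 0.0034 F [0.1 0.3 0.2] q [-0.01  0.49  1.4  -0.    1.26 -0.08]
to approach, tool cm [ 0.   -0.01 -0.  ] zdir [ 0.001 -0.    -1.   ]
```

>>> {"op": "servo_tool", "data": {
  "increments": [
    {"slide":[0,0,0.8],"roll":0,"claw":128},
    {"slide":[0,0,0.8],"roll":0,"claw":128},
    {"slide":[0,0,0.2],"roll":0,"claw":128},
    {"slide":[0,0,0],"roll":0,"claw":128},
    {"slide":[0,0,0],"roll":0,"claw":128}
  ]
}}

```text
time: 4.1
eef_pos: [0.5546, 0.113, 0.1374]
tool_rot: [0.0, 0.68, 0.733, 0.0]
force: [-0.5, 0.9, 0.3]
grip_width: 0.0426
grip_force: 0.0
```

>>> {"op": "servo_tool", "data": {
  "increments": [
    {"slide":[0,0,0.2],"roll":0,"claw":128},
    {"slide":[0,0,0.2],"roll":0,"claw":128},
    {"slide":[0,0,0],"roll":0,"claw":128},
    {"slide":[0,0,0],"roll":0,"claw":128}
  ]
}}

```text
time: 4.5
eef_pos: [0.5548, 0.113, 0.1336]
tool_rot: [0.0, 0.68, 0.733, 0.0]
force: [0.5, 1.3, 2.6]
grip_width: 0.0426
grip_force: 1.2
```

>>> {"op": "servo_tool", "data": {
  "increments": [
    {"slide":[0,0,0.2],"roll":0,"claw":128},
    {"slide":[0,0,0.2],"roll":0,"claw":128},
    {"slide":[0,0,0],"roll":0,"claw":128},
    {"slide":[0,0,0],"roll":0,"claw":128}
  ]
}}

```text
time: 4.9
eef_pos: [0.5548, 0.113, 0.1295]
tool_rot: [0.0, 0.68, 0.733, 0.0]
force: [0.4, 0.4, 4.5]
grip_width: 0.0425
grip_force: 2.3
```

>>> {"op": "servo_tool", "data": {
  "increments": [
    {"slide":[0,0,0.2],"roll":0,"claw":128},
    {"slide":[0,0,0],"roll":0,"claw":128},
    {"slide":[0,0,0],"roll":0,"claw":128}
  ]
}}

```text
time: 5.2
eef_pos: [0.5548, 0.113, 0.1276]
tool_rot: [0.0, 0.68, 0.733, 0.0]
force: [0.1, -0.1, 4.6]
grip_width: 0.0423
grip_force: 2.7
```

>>> {"op": "servo_tool", "data": {
  "increments": [
    {"slide":[0,0,0.2],"roll":0,"claw":128},
    {"slide":[0,0,0],"roll":0,"claw":128},
    {"slide":[0,0,0],"roll":0,"claw":128}
  ]
}}

```text
time: 5.5
eef_pos: [0.5549, 0.113, 0.1268]
tool_rot: [0.001, 0.68, 0.733, 0.001]
force: [-2.0, 0.4, 12.4]
grip_width: 0.0427
grip_force: 7.0
```

>>> {"op": "servo_tool", "data": {
  "increments": [
    {"slide":[0,0,0.1],"roll":0,"claw":128},
    {"slide":[0,0,0],"roll":0,"claw":128},
    {"slide":[0,0,0],"roll":0,"claw":128}
  ]
}}

```text
time: 5.8
eef_pos: [0.555, 0.113, 0.1266]
tool_rot: [0.001, 0.68, 0.733, 0.001]
force: [-5.6, 0.5, 19.9]
grip_width: 0.0421
grip_force: 10.0
```

The catch is on its stop, about 9 mm below first contact, with force rising sharply. I'll ease the press slightly and slide toward the tab.

>>> {"op": "servo_tool", "data": {
  "increments": [
    {"slide":[0,0,-0.08],"roll":0,"claw":128},
    {"slide":[0.4,0,0],"roll":0,"claw":128},
    {"slide":[0.4,0,0],"roll":0,"claw":128},
    {"slide":[0.4,0,0],"roll":0,"claw":128},
    {"slide":[0.4,0,0],"roll":0,"claw":128},
    {"slide":[0,0,0],"roll":0,"claw":128}
  ]
}}

```text
time: 6.4
eef_pos: [0.5546, 0.1276, 0.1269]
tool_rot: [0.003, 0.68, 0.733, 0.0]
force: [0.7, -8.8, 14.1]
grip_width: 0.0427
grip_force: 7.3
```

```bash
python3 rel.py; python3 - <<'E'
from workcell import capture
import cv2
s=capture("scene")["img"][:,:,::-1]
cv2.imwrite("pics/a2.png",cv2.resize(s[180:280,250:350],(600,600),interpolation=cv2.INTER_CUBIC))
E
```

```text
t 6.4 tcp [0.5546 0.1276 0.1269] own mm [-15.4 -55.5] tip z 0.1129 reach 0.014 w 0.0427 yaw err 0.0031 F [ 0.7 -8.8 14.1] q [ 0.02  0.52  1.43 -0.    1.19 -0.05]
to approach, tool cm [-1.45 -0.11  0.  ] zdir [ 0.004 -0.003 -1.   ]
```

View pics/a2.png

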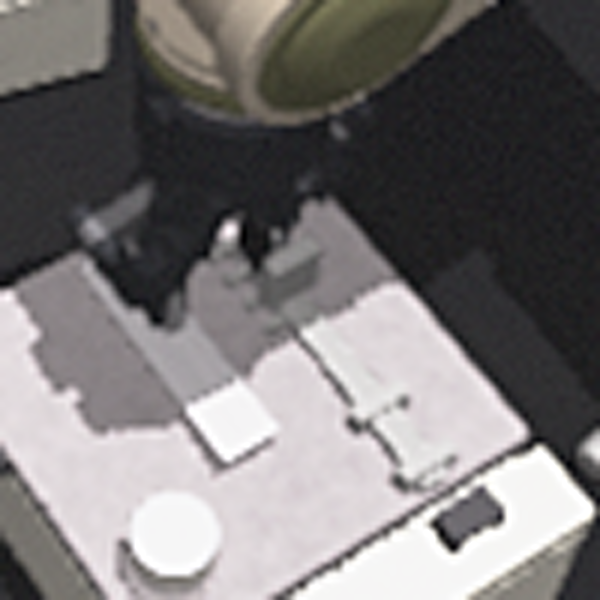

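One fingertip holds the catch plate down at (170,320), and the other is just behind the tab at (290,265). I'll keep pushing.

>>> {"op": "servo_tool", "data": {
  "increments": [
    {"slide":[0.4,-0.05,0],"roll":0,"claw":128},
    {"slide":[0.4,-0.05,0],"roll":0,"claw":128},
    {"slide":[0,0,0],"roll":0,"claw":128}
  ]
}}

```text
time: 6.75
eef_pos: [0.5535, 0.1354, 0.1269]
tool_rot: [0.003, 0.68, 0.733, 0.001]
force: [2.0, -8.7, 11.9]
grip_width: 0.0427
grip_force: 6.5
```

>>> {"op": "servo_tool", "data": {
  "increments": [
    {"slide":[0.4,0,0],"roll":0,"claw":128},
    {"slide":[0.4,0,0],"roll":0,"claw":128},
    {"slide":[0,0,0],"roll":0,"claw":128}
  ]
}}

```text
time: 7.05
eef_pos: [0.5528, 0.1434, 0.1269]
tool_rot: [0.003, 0.68, 0.733, 0.001]
force: [1.7, -9.0, 13.1]
grip_width: 0.0426
grip_force: 6.7
```

```bash
python3 rel.py
```

```text
t 7.05 tcp [0.5528 0.1434 0.1269] own mm [-16.1 -39.6] tip z 0.1129 reach 0.014 w 0.0426 yaw err 0.0028 F [ 1.7 -9.  13.1] q [ 0.05  0.52  1.42 -0.    1.19 -0.03]
to approach, tool cm [-3.04 -0.05  0.01] zdir [ 0.005 -0.003 -1.   ]
```

The bolt is moving freely. About 23 mm remain to the stop.

>>> {"op": "servo_tool", "data": {
  "increments": [
    {"slide":[0.4,0,0],"roll":0,"claw":128},
    {"slide":[0.4,0,0],"roll":0,"claw":128},
    {"slide":[0.4,0,0],"roll":0,"claw":128},
    {"slide":[0.4,0,0],"roll":0,"claw":128},
    {"slide":[0,0,0],"roll":0,"claw":128}
  ]
}}

```text
time: 7.55
eef_pos: [0.5515, 0.1594, 0.1269]
tool_rot: [0.003, 0.68, 0.733, 0.001]
force: [2.6, -7.9, 13.3]
grip_width: 0.0422
grip_force: 6.5
```

>>> {"op": "servo_tool", "data": {
  "increments": [
    {"slide":[0.2,0,0],"roll":0,"claw":128},
    {"slide":[0.2,0,0],"roll":0,"claw":128},
    {"slide":[0.1,0,0],"roll":0,"claw":128},
    {"slide":[0,0,0],"roll":0,"claw":128}
  ]
}}

```text
time: 7.95
eef_pos: [0.5511, 0.1641, 0.1268]
tool_rot: [0.003, 0.68, 0.733, 0.001]
force: [2.4, -8.7, 12.9]
grip_width: 0.042
grip_force: 7.0
```

```bash
python3 rel.py
```

```text
t 7.95 tcp [0.5511 0.1641 0.1268] own mm [-16.2 -18.7] tip z 0.1128 reach 0.014 w 0.042 yaw err 0.0027 F [ 2.4 -8.7 12.9] q [ 0.09  0.53  1.41 -0.    1.2   0.01]
to approach, tool cm [-5.13 -0.04  0.02] zdir [ 0.005 -0.003 -1.   ]
```

>>> {"op": "servo_tool", "data": {
  "increments": [
    {"slide":[0.2,0,0],"roll":0,"claw":128},
    {"slide":[0.1,0,0],"roll":0,"claw":128},
    {"slide":[0,0,0],"roll":0,"claw":128}
  ]
}}

```text
time: 8.25
eef_pos: [0.5509, 0.1667, 0.1269]
tool_rot: [0.003, 0.68, 0.733, 0.0]
force: [2.0, -11.3, 13.3]
grip_width: 0.0423
grip_force: 8.9
```

>>> {"op": "servo_tool", "data": {
  "increments": [
    {"slide":[0.1,0,0],"roll":0,"claw":128},
    {"slide":[0.1,0,0],"roll":0,"claw":128},
    {"slide":[0,0,0],"roll":0,"claw":128}
  ]
}}

```text
time: 8.55
eef_pos: [0.5509, 0.1668, 0.1269]
tool_rot: [0.004, 0.68, 0.733, -0.001]
force: [2.1, -22.3, 13.8]
grip_width: 0.0422
grip_force: 13.4
```

```bash
python3 rel.py
```

```text
t 8.55 tcp [0.5509 0.1668 0.1269] own mm [-16.3 -16. ] tip z 0.1129 reach 0.014 w 0.0422 yaw err 0.0031 F [  2.1 -22.3  13.8] q [ 0.09  0.53  1.41 -0.01  1.2   0.02]
to approach, tool cm [-5.4  -0.04  0.04] zdir [ 0.004 -0.008 -1.   ]
```

The end stop came at own y −16.0 mm, as predicted, and the force rose there. I'll unload the push and back off the tab slightly with the catch still held, then lift clear.

>>> {"op": "servo_tool", "data": {
  "increments": [
    {"slide":[-0.2,0,0],"roll":0,"claw":128},
    {"slide":[-0.2,0,0],"roll":0,"claw":128},
    {"slide":[-0.1,0,0],"roll":0,"claw":128},
    {"slide":[0,0,0],"roll":0,"claw":128}
  ]
}}

```text
time: 8.95
eef_pos: [0.5509, 0.1665, 0.1268]
tool_rot: [0.001, 0.68, 0.733, 0.002]
force: [0.3, 3.3, 12.3]
grip_width: 0.0427
grip_force: 6.1
```

>>> {"op": "servo_tool", "data": {
  "increments": [
    {"slide":[0,0,-0.4],"roll":0,"claw":128},
    {"slide":[0,0,-0.5],"roll":0,"claw":128},
    {"slide":[0,0,-1],"roll":0,"claw":128},
    {"slide":[0,0,-2],"roll":0,"claw":128},
    {"slide":[0,0,-3],"roll":0,"claw":128},
    {"slide":[0,0,-3],"roll":0,"claw":128},
    {"slide":[0,0,-2],"roll":0,"claw":128},
    {"slide":[0,0,0],"roll":0,"claw":128}
  ]
}}

```text
time: 9.75
eef_pos: [0.5498, 0.1658, 0.2467]
tool_rot: [0.001, 0.68, 0.733, 0.001]
force: [0.4, 0.1, 0.0]
grip_width: 0.0426
grip_force: 0.0
```

>>> {"op": "servo_tool", "data": {
  "increments": [
    {"slide":[-2,-2.5,0],"roll":0,"claw":128},
    {"slide":[-2,-2.5,0],"roll":0,"claw":128},
    {"slide":[-2,-2.5,0],"roll":0,"claw":128},
    {"slide":[-2,-2.5,0],"roll":0,"claw":128},
    {"slide":[-2,-2.5,0],"roll":0,"claw":128},
    {"slide":[-2,-2.5,0],"roll":0,"claw":128},
    {"slide":[0,0,0],"roll":0,"claw":128}
  ]
}}

```text
time: 10.45
eef_pos: [0.4061, 0.0337, 0.2432]
tool_rot: [-0.001, 0.681, 0.732, -0.001]
force: [-0.2, 0.3, -0.6]
grip_width: 0.0428
grip_force: 0.0
```

```bash
python3 rel.py; python3 - <<'E'
from workcell import capture
import cv2,numpy as np
s=capture("scene")["img"][:,:,::-1];t=capture("top")["img"][:,:,::-1]
a=cv2.resize(s[200:300,250:350],(400,400),interpolation=cv2.INTER_CUBIC);b=cv2.resize(t[144:228,152:252],(400,400),interpolation=cv2.INTER_CUBIC)
cv2.imwrite("pics/a3.png",np.hstack([a,b]))
cv2.imwrite("pics/a4.png",cv2.resize(s,(800,600)))
E
```

```text
t 10.45 tcp [0.4061 0.0337 0.2432] own mm [-170.2 -138.5] tip z 0.2292 reach 0.014 w 0.0428 yaw err 0.0011 F [-0.2  0.3 -0.6] q [-0.21  0.13  1.66 -0.    1.36 -0.28]
to approach, tool cm [ 6.83 15.38 -0.05] zdir [-0.004  0.    -1.   ]
```

View pics/a3.png

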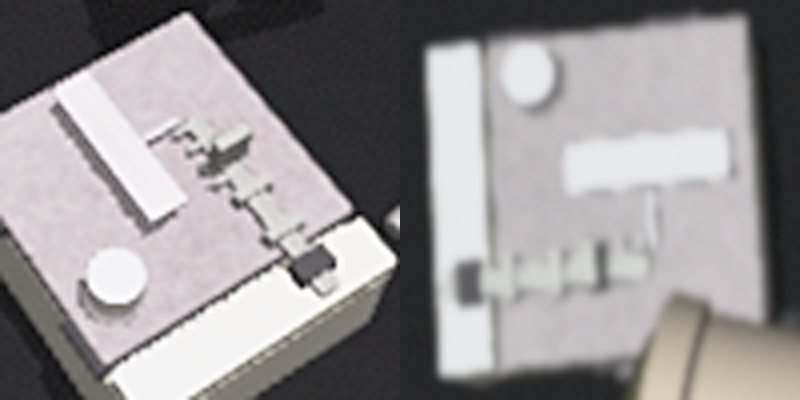

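View pics/a4.png

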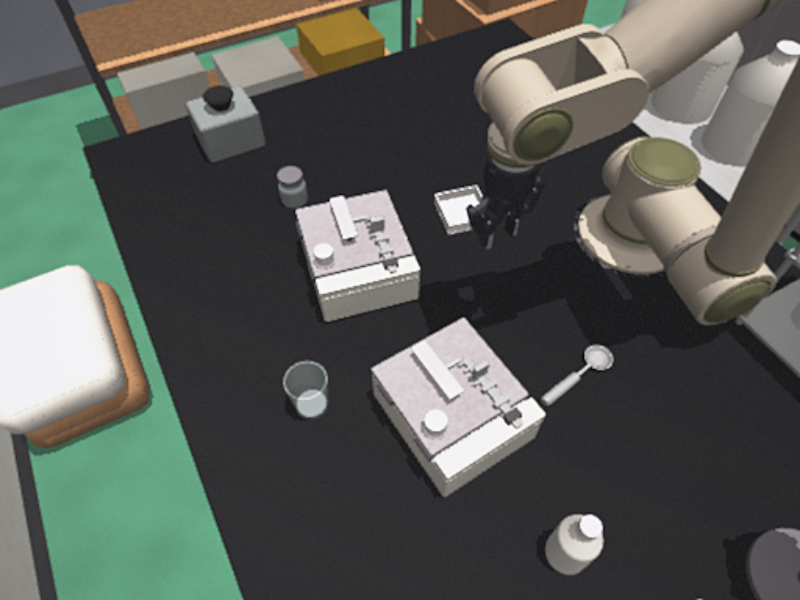

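The bolt end now passes through the keeper at (325,280), the catch is up with its tooth behind the last bolt tooth at (165,130), and the other objects are in their places. The arm is clear of everything.

```bash
python3 -c "
from workcell import manip
print(manip.hand_in())"
```

```text
the job is handed in; nothing more can be done
None
```

The unlocked (left, +y) incubator's bolt is fully home in its keeper with the catch sprung back up, nothing else was seen to move, and the job was handed in at about 10.5 s.

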